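# Pin the lens arm of a stand magnifier with its hitch pin clip

### The job

Put the stand magnifier back together: lower the hub of the lens arm over the stand's upright spindle until it rests on the shoulder, then find the cross hole above the hub with the straight leg of the hitch pin clip, slide it through and push until the sprung leg snaps round the spindle and the clip sits fully home, lying about level. Feel for it gently: a push of 10 N is plenty, and the clip must never press on the stand with more than 30 N; the other things on the desk stay where they are.

Things in the scene. Friction and masses are not known exactly. Their poses are not given: they have to be found in the camera images.
- stand: Magnifier stand, fixed: grey base plate 120 (x) x 96 x 17 mm, a grey column in its middle with a flat round shoulder of 39 mm diameter, and through it an upright polished steel spindle, 20 mm in diameter (friction about 0.2). Origin: centre of the underside, on the spindle's axis; z up. The spindle's top is 81 mm up; its last 4.5 mm taper to 12 mm diameter.
- stand_shoulder (a point): Centre of the shoulder, 46 mm above the stand's origin, axes as the stand's: the centre of the hub's underside must come to rest here.
- stand_hole (a point): Centre of the spindle's level cross hole, on the spindle's axis 69 mm above the stand's origin; axes as the stand's. Hole right through, 7.5 mm clear, mouths 10 mm from the centre, countersunk to 9 mm. The spindle turns stiffly in the column (0.05 N m), so the hole points up to 1 rad to either side of the stand's x axis: not measured. A slot in its top shows it; a leg in the hole turns it.
- lens_arm: Lens arm, loose, 0.11 to 0.18 kg, lying flat: a round brass hub, 36 mm outer diameter, 16 mm high, upright bore 22.5 mm; a bar 12 mm wide and 9 mm high along +x to a lens in a black rim (76 mm outer diameter, 10 mm high, centre at x = 96 mm). Origin: centre of the bore at the underside; z up. Centre of mass near x = 14 mm. Grip the hub across y. It may point any way when mounted.
- clip: Hitch pin clip, loose, 30 g, of 5 mm steel wire, lying flat. Frame: x along the straight leg to its tip, y to the wavy sprung leg, z up, in the mid-plane of the legs, 2.5 mm above the desk. Origin: where the spindle's axis lies when home, so home = origin at stand_hole, x along the hole (from either end, either way up). Let go before its snap, it is pushed back out.
- clip_tip (a point): Round tip of the straight leg, at x = +42.5 mm in the clip's frame; axes as the clip's. It is 5 mm thick and enters the hole first, well before the sprung leg meets the spindle.
- clip_loop (a point): Where to grip the clip: middle of its grip loop, at x = -47, y = +9 mm in the clip's frame; close the fingers along the clip's y. The loop has straight sides at y = 0 and 18 mm (23 mm over the outside) from x = -60 to -36 mm and ends at x = -71.5 mm. It is two wires high, from 2.5 mm below to 7.5 mm above the legs' mid-plane.
- clip_lip (a point): Lip of the sprung leg, at x = 11, y = 6.2 mm in the clip's frame; beyond it the leg flares to x = 25, y = 15 mm; behind it bulges round the spindle to a neck at x = -9.5, y = 6.8 mm. The flare meets the spindle 25 mm before home; it takes a push of 3 to 7 N until 11 mm before home, then the clip snaps in and its neck stops hard on the spindle. At home 10 N of push make 20 to 25 N on the spindle.
- clip_leg (a joint): Opening angle of the clip's sprung leg: 0 when relaxed, about 0.14 with the lip riding over the spindle, back under 0.06 once snapped home.
- spectacles: Red-framed spectacles on the black desk pad, 141 x 142 x 42 mm: leave alone.
- lens_case: Contact lens case with a white and a blue cap, 30 x 62 x 18 mm, between the task's things: leave alone.
- rubber_stamp: Hand stamp with a wooden knob, 25 x 58 x 60 mm: leave alone.

How it is judged:
On the way, in this order (a step that is already met when the one before it is completed fails the run):
1. the lens arm's hub rests on the stand's shoulder, let go (horizontal distance between lens_arm and stand_shoulder below 0.003 m and z of lens_arm in the frame of stand_shoulder below 0.003 m and angle between lens_arm's own z axis and vertical below 0.08 rad and contact force between the fingers and lens_arm below 0.1 N), for 0.2 s.
2. the clip's straight leg is through the cross hole (x of stand_hole in the frame of clip between -0.006 and 0.031 m and y of stand_hole in the frame of clip between -0.003 and 0.003 m and z of stand_hole in the frame of clip between -0.003 and 0.003 m), for 0.1 s.
At the end, for the whole second after the job is handed in: Hub on the shoulder (within 3 mm, tilt under 0.08 rad); clip through the hole, its origin within 3.5 mm of the hole's centre, about level (0.5 rad), sprung leg snapped back (under 0.06 rad); both let go and at rest (horizontal distance between lens_arm and stand_shoulder below 0.003 m and z of lens_arm in the frame of stand_shoulder below 0.003 m and angle between lens_arm's own z axis and vertical below 0.08 rad and distance between clip and stand_hole below 0.0035 m and angle between the z axis of clip and the z axis of stand_hole, either way round below 0.5 rad and value of joint clip_leg below 0.06 rad and linear speed of each of clip, lens_arm below 0.02 m/s); the robot touches nothing.
It fails at once if the clip is pressed against the stand with more than 30 N (contact force between clip and stand above 30 N).
It fails at once if a bystander (spectacles, lens case or stamp) is moved by more than 20 mm (distance of any of spectacles, lens_case, rubber_stamp from where it was at the start of the episode above 0.02 m).
It also fails if it takes over 67 s, if anything falls off the work surface, if the arm or the gripper's body presses on something with over 40 N, if the wrist force passes 120 N, or if a joint passes its speed limit or range.

### The arm

A 6-joint arm with a two-finger parallel gripper is mounted at the origin on a cart in front of the work surface, level with it; the furniture and walls round the work are solid. World frame = base frame: x ahead of the robot, y to its left, z up, the work surface at z = 0. Lengths are in m, angles in rad, forces in N, time in s.
With the tool pointing down it reaches from about 0.25 to 0.85 m from the base axis. Payload 12.5 kg.
Tool frame: the origin (TCP) lies at the very end of the fingers, on their centre line; the grasp point (between the pads) lies 19 mm behind it; z points along the fingers, y is the line along which they close (so a half turn about z gives the same grasp; the last joint's range is limited). The gripper opens to 93 mm and grips with 3 to 60 N. Pads are 15 mm wide; open, the fingers measure 128 mm over their backs; the gripper's body (75 mm by 188 mm) begins 65 mm behind the grasp point.
Start: joints at [-1.208, 0.351, 1.652, -0, 1.139, -0.085], TCP at [0.238, -0.496, 0.219] pointing down, gripper open.
Joint ranges: [-2.75, 2.75], [-0.79, 2.1], [0.01, 2.65], [-1.57, 4.71], [0.07, 3.14], [-2.87, 2.87]. Speed limits (rad/s): [2.22, 2.22, 2.79, 3.14, 3.14, 3.14].

### API

Orientations are given as a unit quaternion [x, y, z, w].
In Python, from cell import ctrl gives the robot as it stands.
- The arm moves only by the shell command python3 -m pendant 'ROWS' [OPENING] [FORCE]. ROWS is JSON, a list of rows, each a list of 2 entries, a list of its own where there are three numbers: the shift along the tool's x, y, z scaled (see below), then the turn, a rotation vector about the tool's x, y, z scaled (see below). A call has 1 to 20 rows; each row shifts and turns the commanded pose from where the row before left it, along the tool's axes as they then stand; what a row does not reach is not made up. The controller multiplies each number of a shift by 0.075 m and each number of a turn by 0.15 rad. A row lasts 1/8 s, in which the tool goes at most 62.5 mm and 10.7 degrees, less where a joint would pass 70% of its speed; a pose out of reach is approached as far as the arm can. A call with a number of a shift or a turn outside -1 to 1 is refused whole. A call with a gripper value outside its range is refused whole. OPENING is the opening, from 0 (shut) to 1 (fully open), set as the call begins (- or left out, the last holds). The fingers move at their own pace and stop on an object; FORCE is the grip in N (left out, the last holds). Time passes only in rows, so rows that do not move let the fingers close. It gives the time, the measured TCP pose, the force, the opening and the grip force at its end, in the units of the state.
- ctrl.observe(): the state, without advancing time (a new reading comes with each control period).
- ctrl.grab_frame(name): name is "scene" or "top" or "wrist"; returns (picture, depth): 480x640x3 uint8, blue, green, red; 480x640 float32, m along the optical axis (not along the pixel's ray), 0 where there is no reading.
- ctrl.camera_info(name): a dict with "fx", "fy", "cx", "cy" (pixels), "origin" and "attitude" of the camera in the world. Camera axes: x right, y up, looking along -z (the intrinsics and any distortion apply to the point x, -y, -z); pixel columns grow to the right and rows downward; lengths in m; the calibration is good to about 2 mm. A picture is of the moment at which its call begins: read the wrist's pose just before it. camera_info takes no time and is no camera call; for the wrist camera it gives the pose at the moment of the call.
- ctrl.job_done(): hands the job in; it is judged then, once.
Trained networks look in the newest picture that a camera, given by its name, has taken for a name from the list of things; names that differ only in an ending like _2 or _b are one class to them, and where a whole thing is asked for, a point or a joint stands for the part that bears it (a point fixed in the world has none). Each returns a list of dicts, best first, with "conf" (0 to 1); they miss things now and then, are a little off and sometimes report something else, mostly with a low value. They report only what shows in the picture. A call takes as long as a camera call.
- ctrl.recognise(camera, label): "at" ([x, y, z] in m, in world coordinates, good to about 4 mm: the middle of the surface that is visible of it).
The state is a dict: "time_s": time; "joint_pos": joint angles; "joint_velocities": joint speeds; "joint_torque": joint torques, N m; "position": TCP position; "tcp_rot": TCP orientation; "wrist_force": force on the tool from outside, world axes, zero at the start; "ft_torque": the same for the moment, N m; "finger_gap": opening from 0.0 (shut) to 1.0 (fully open); "grip_force": force on a finger pad.
Only numpy, scipy, OpenCV 4.12 (cv2) and the standard library are available. Lean on these libraries where they do the work, as an engineer would, in place of code of your own. Each camera call takes 0.05 s, during which the arm holds its last target. There are 200 camera calls.

## Working session

There is one attempt and no reset: what is moved stays moved. The work goes in short steps, Python scripts to look and compute and a shell command to move; the robot and the scene stay as the last step left them, time stands still between calls to the robot, and variables do not carry over. Pictures are saved under pics/ and viewed, at most 10 in all, crops included, and the job is handed in when it is done.

```bash
mkdir -p pics; ls; cat > h.py <<'E'
import numpy as np, cv2
from scipy.spatial.transform import Rotation as R
from cell import ctrl
def att(c):
    a=np.array(c["attitude"],float)
    return a if a.shape==(3,3) else R.from_quat(a).as_matrix()
def world(c,d,u,v,z=None):
    # pixel -> world by depth, or on plane z
    r=np.array([(u-c["cx"])/c["fx"],-(v-c["cy"])/c["fy"],-1.]);r=att(c)@r;o=np.array(c["origin"])
    return o+r*((z-o[2])/r[2] if z is not None else d[int(v),int(u)])
def cloud(c,d):
    v,u=np.mgrid[0:480,0:640]
    P=np.stack([(u-c["cx"])/c["fx"],-(v-c["cy"])/c["fy"],-np.ones(u.shape)],-1)*d[...,None]
    return P@att(c).T+np.array(c["origin"])
E
python3 - <<'E'
from h import *
for n in ("top","scene"):
    c=ctrl.camera_info(n);p,d=ctrl.grab_frame(n);cv2.imwrite(f"pics/{n}0.png",p);np.savez(f"{n}0.npz",d=d)
    print(n,c)
    for l in ("stand","lens_arm","clip","spectacles","lens_case","rubber_stamp","clip_loop","clip_tip","stand_shoulder"):
        print(l,[(round(x["conf"],2),np.round(x["at"],3)) for x in ctrl.recognise(n,l)[:2]])
print(ctrl.observe())
E
```

```text
pics
top {'fx': 591.806454162858, 'fy': 591.806454162858, 'cx': 313.9188680851102, 'cy': 228.01669673688767, 'origin': array([ 0.33731358, -0.01278935,  1.16526339]), 'attitude': array([-0.06625849,  0.0650875 ,  0.71435069, -0.6935968 ])}
stand [(0.71, array([ 0.585, -0.097,  0.022]))]
lens_arm [(0.7, array([ 0.61 , -0.255,  0.013])), (0.6, array([0.449, 0.158, 0.002]))]
clip [(0.52, array([0.442, 0.133, 0.004]))]
spectacles [(0.7, array([0.523, 0.236, 0.04 ]))]
lens_case [(0.73, array([0.471, 0.006, 0.016]))]
rubber_stamp [(0.89, array([ 0.612, -0.255,  0.011])), (0.64, array([ 0.582, -0.101,  0.026]))]
clip_loop [(0.74, array([0.45 , 0.132, 0.005]))]
clip_tip [(0.72, array([0.442, 0.131, 0.005]))]
stand_shoulder [(0.96, array([ 0.589, -0.099,  0.026]))]
scene {'fx': 609.5461887595732, 'fy': 609.5461887595732, 'cx': 318.78975725759994, 'cy': 234.16048291026829, 'origin': array([0.03434374, 0.71440612, 0.60840729]), 'attitude': array([-0.14341473,  0.47030885,  0.83214185, -0.2564795 ])}
stand [(0.75, array([ 0.583, -0.083,  0.023]))]
lens_arm [(0.64, array([ 0.399, -0.161,  0.008])
[... 456 characters left out ...]
int_pos': array([-1.20757445e+00,  3.50700855e-01,  1.65181948e+00, -1.37822633e-05,
        1.13908241e+00, -8.45733020e-02]), 'joint_velocities': array([-0.0008951 , -0.0002083 , -0.00022159, -0.00049953,  0.00054929,
        0.00206504]), 'joint_torque': array([ 1.47354785e-04, -4.97248363e+01, -2.85477716e+01,  7.00136181e-02,
        2.21151731e-02,  1.51135509e-05]), 'position': array([ 0.23816478, -0.49573808,  0.21862467]), 'tcp_rot': array([ 9.75038829e-01,  2.22034414e-01, -6.89893731e-06, -4.12771138e-06]), 'wrist_force': array([-0.00765801, -0.03714388,  0.03023261]), 'ft_torque': array([ 0.02406554,  0.01543677, -0.03440967]), 'grip_force': 0.0, 'finger_gap': 1.0050141215468025}
```

View pics/top0.png

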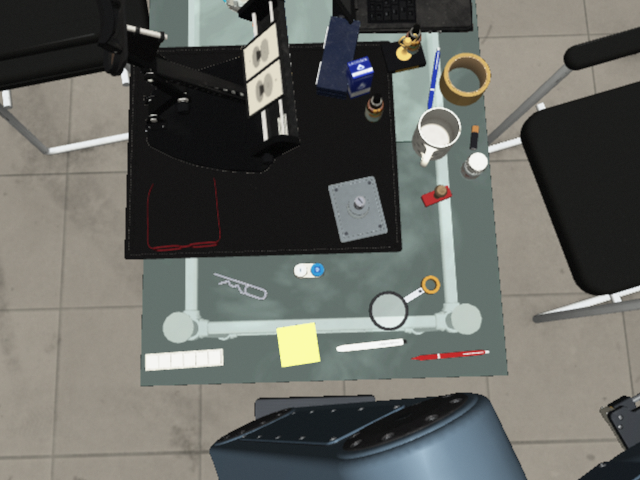

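```bash
python3 - <<'E'
from h import *
c=ctrl.camera_info("top");d=np.load("top0.npz")["d"];P=cloud(c,d)
p=cv2.imread("pics/top0.png")
Z=P[...,2]
for n,(x0,x1,y0,y1) in dict(stand=(.5,.67,-.17,-.03),arm=(.3,.5,-.3,-.06)).items():
    m=(P[...,0]>x0)&(P[...,0]<x1)&(P[...,1]>y0)&(P[...,1]<y1)&(d>0)
    for lo,hi in ((-.01,.003),(.005,.012),(.012,.02),(.02,.04),(.04,.055),(.055,.09)):
        k=m&(Z>lo)&(Z<hi)
        if k.sum()>3: print(n,lo,hi,k.sum(),P[k].mean(0).round(4),P[k].min(0).round(3),P[k].max(0).round(3))
E
```

```text
stand -0.01 0.003 305 [ 0.5429 -0.0986  0.0011] [ 0.5   -0.17  -0.004] [ 0.669 -0.03   0.003]
stand 0.005 0.012 2047 [ 0.5801 -0.0986  0.0073] [ 0.501 -0.17   0.005] [ 0.67  -0.03   0.012]
stand 0.012 0.02 506 [ 0.5835 -0.0991  0.0178] [ 0.51  -0.168  0.012] [ 0.664 -0.032  0.02 ]
stand 0.02 0.04 2053 [ 0.5871 -0.0996  0.024 ] [ 0.525 -0.156  0.02 ] [ 0.653 -0.044  0.033]
stand 0.04 0.055 167 [ 0.5866 -0.0995  0.0521] [ 0.571 -0.12   0.047] [ 0.608 -0.081  0.055]
stand 0.055 0.09 142 [ 0.5868 -0.0993  0.0764] [ 0.573 -0.117  0.055] [ 0.602 -0.082  0.09 ]
arm -0.01 0.003 9600 [ 4.027e-01 -1.831e-01 -3.000e-04] [ 0.3   -0.3   -0.008] [ 0.5   -0.06   0.003]
arm 0.005 0.012 1519 [ 0.3799 -0.1637  0.0085] [ 0.3   -0.299  0.005] [ 0.497 -0.061  0.012]
arm 0.012 0.02 576 [ 0.3672 -0.1651  0.0145] [ 0.3   -0.3    0.012] [ 0.452 -0.061  0.02 ]
arm 0.02 0.04 11 [ 0.4265 -0.2293  0.021 ] [ 0.328 -0.251  0.02 ] [ 0.45  -0.165  0.023]
```

The top view shows the stand with its spindle at about (360,203), the hub ring at (431,285) with the lens at (388,310), and the clip with its loop near (258,292) and tip near (215,275). The lens case is at (309,270), the stamp at (437,196) and the spectacles at the left. The networks' labels for lens_arm and stamp are partly wrong. The stand sits on a pad about 7 mm high.

```bash
python3 - <<'E'
from h import *
c=ctrl.camera_info("top")
for n,u,v,z in (("hub",431,285,.016),("lens",388.5,310,.01),("spindle",360,203,.085),("loopend",266,296,.005),("tip",214,274,.003),("loop",256,292,.005)):
    print(n,world(c,None,u,v,z).round(4))
w=ctrl.camera_info("wrist");o=ctrl.observe();T=R.from_quat(o["tcp_rot"])
print(w, T.inv().apply(np.array(w["origin"])-o["position"]).round(4)); print((T.as_matrix().T@att(w)).round(3)); print(T.as_matrix().round(3))
p=cv2.imread("pics/top0.png");cv2.imwrite("pics/crop1.png",np.hstack([cv2.resize(p[165:255,310:400],None,fx=4.4,fy=4.4,interpolation=3),cv2.resize(p[255:345,190:280],None,fx=4.4,fy=4.4,interpolation=3)]))
E
```

```text
hub [ 0.4344 -0.2377  0.016 ]
lens [ 0.3891 -0.1536  0.01  ]
spindle [ 0.5857 -0.1016  0.085 ]
loopend [0.4234 0.0834 0.005 ]
tip [0.4698 0.1855 0.003 ]
loop [0.4318 0.1029 0.005 ]
{'fx': 382.410483324855, 'fy': 382.410483324855, 'cx': 321.4711406109547, 'cy': 231.29133894291877, 'origin': array([ 0.30739721, -0.46174306,  0.38393886]), 'attitude': array([-0.11773512,  0.07429519, -0.52756105,  0.83803222])} [ 0.0771 -0.0007 -0.1653]
[[-0.001  0.961  0.276]
 [ 1.     0.001  0.   ]
 [ 0.     0.276 -0.961]]
[[ 0.901  0.433 -0.   ]
 [ 0.433 -0.901  0.   ]
 [-0.    -0.    -1.   ]]
```

```bash
python3 -m pendant '[[[0.384,-0.197,0.133],[0,0,0]],[[0.384,-0.197,0.133],[0,0,0]],[[0.384,-0.197,0.133],[0,0,0]],[[0.384,-0.197,0.133],[0,0,0]],[[0.384,-0.197,0.133],[0,0,0]],[[0.384,-0.197,0.133],[0,0,0]],[[0.384,-0.197,0.133],[0,0,0]],[[0.384,-0.197,0.133],[0,0,0]],[[0.384,-0.197,0.133],[0,0,0]],[[0.384,-0.197,0.133],[0,0,0]]]' 1
python3 -m pendant '[[[0,0,0],[0,0,-0.98]],[[0,0,0],[0,0,-0.98]],[[0,0,0],[0,0,-0.98]],[[0,0,0],[0,0,-0.98]],[[0,0,0],[0,0,-0.98]],[[0,0,0],[0,0,-0.98]],[[0,0,0],[0,0,-0.98]],[[0,0,0],[0,0,-0.98]],[[0,0,0],[0,0,-0.98]],[[0,0,0],[0,0,-0.98]],[[0,0,0],[0,0,-0.98]],[[0,0,0],[0,0,0]]]' 
python3 - <<'E'
from h import *
w=ctrl.camera_info("wrist");o=ctrl.observe();p,d=ctrl.grab_frame("wrist");np.savez("w1.npz",d=d,**{k:np.array(v) for k,v in w.items()});cv2.imwrite("pics/w1.png",p)
print(o["time_s"],o["position"],R.from_quat(o["tcp_rot"]).as_matrix().round(3))
E
```

```text
time_s: 2.25
position: [0.4345, -0.237, 0.1187]
tcp_rot: [0.975, 0.222, 0.0, 0.0]
wrist_force: [0.2, 0.5, 0.2]
finger_gap: 1.0
grip_force: 0.0
time_s: 3.75
position: [0.4338, -0.2379, 0.1189]
tcp_rot: [0.513, 0.858, 0.0, 0.0]
wrist_force: [-0.5, -0.3, 0.3]
finger_gap: 1.001
grip_force: 0.0
3.75 [ 0.43383509 -0.23789852  0.118936  ] [[-0.473  0.881  0.   ]
 [ 0.881  0.473 -0.   ]
 [-0.     0.    -1.   ]]
```

View pics/w1.png

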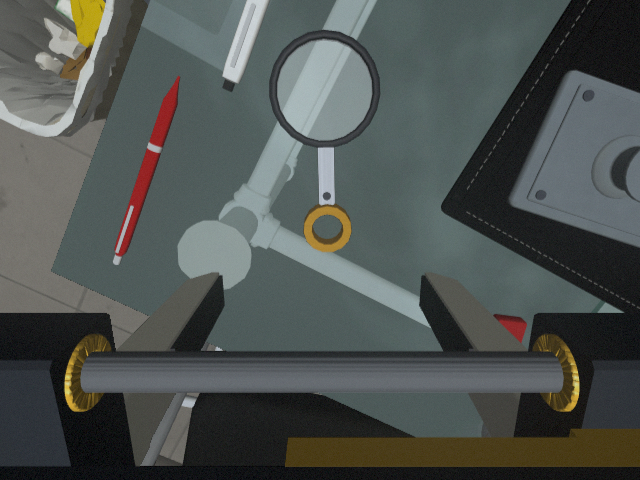

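The wrist view shows the brass hub at (328,229), with the bar leading up to the lens at (325,89). The hub lies between and ahead of the open fingers, and nothing else is nearby.

```bash
cat >> h.py <<'E'
def moveto(o,p,psi=None):
    M=R.from_quat(o["tcp_rot"]).as_matrix(); cur=np.degrees(np.arctan2(M[1,0],M[0,0]))
    d=M.T@(np.array(p)-o["position"])
    print("tcp",o["position"].round(4),"psi",cur.round(2),"shift units",(d/.075).round(3), "turn z units", None if psi is None else round(-np.radians((psi-cur+180)%360-180)/.15,3))
E
python3 - <<'E'
from h import *
p=cv2.imread("pics/w1.png");w=ctrl.camera_info("wrist");o=ctrl.observe()
h=cv2.cvtColor(p,cv2.COLOR_BGR2HSV)
m=((h[...,0]>10)&(h[...,0]<30)&(h[...,1]>120)).astype(np.uint8);m[:190]=0;m[265:]=0;m[:,:290]=0;m[:,370:]=0
def ell(m):
    cs,_=cv2.findContours(m,cv2.RETR_EXTERNAL,cv2.CHAIN_APPROX_NONE);k=max(cs,key=cv2.contourArea);return k[:,0,:]
k=ell(m);d=np.load("w1.npz")["d"]
P=cloud(w,d);mm=m>0
print("hub z",np.median(P[mm][:,2]))
def fit(k,z):
    Q=np.array([world(w,None,u,v,z)[:2] for u,v in k]);(x,y),r=cv2.minEnclosingCircle(Q.astype(np.float32)*1000)
    A=np.c_[2*Q,np.ones(len(Q))];s=np.linalg.lstsq(A,(Q**2).sum(1),rcond=None)[0];print(s[:2],np.sqrt(s[2]+s[:2]@s[:2]),(x,y,r));return s[:2]
hub=fit(k,.016)
# inner hole (top edge)
cs,hi=cv2.findContours(m,cv2.RETR_CCOMP,cv2.CHAIN_APPROX_NONE)
for q,hh in zip(cs,hi[0]):
    if hh[3]>=0 and len(q)>20: fit(q[:,0,:],.016)
g=(cv2.cvtColor(p,cv2.COLOR_BGR2GRAY)<75).astype(np.uint8);g[:20]=0;g[160:]=0;g[:,:255]=0;g[:,390:]=0
lens=fit(ell(g),.010)
v=lens-hub;a=np.degrees(np.arctan2(v[1],v[0]));print(np.hypot(*v),a)
moveto(o,[*hub,.004],a)
E
```

```text
hub z 0.014856769377787238
[ 0.43643791 -0.23311949] 0.017497242261716985 (436.1842041015625, -232.8970947265625, 18.595216751098633)
[ 0.43586074 -0.23227934] 0.010303554118476145 (436.4114685058594, -233.28134155273438, 11.69241714477539)
[ 0.39007868 -0.15089735] 0.037183968541294944 (390.1985168457031, -150.9453887939453, 37.77634811401367)
0.09439098482145579 119.41557030751933
tcp [ 0.4338 -0.2379  0.1189] psi 118.12 shift units [0.04  0.061 1.532] turn z units -0.151
```

```bash
python3 -m pendant '[[[0.04,0.061,0],[0,0,-0.15]],[[0,0,0.3],[0,0,0]],[[0,0,0.3],[0,0,0]],[[0,0,0.3],[0,0,0]],[[0,0,0.3],[0,0,0]],[[0,0,0.2],[0,0,0]],[[0,0,0.12],[0,0,0]],[[0,0,0],[0,0,0]]]' 
python3 -m pendant '[[[0,0,0],[0,0,0]],[[0,0,0],[0,0,0]],[[0,0,0],[0,0,0]],[[0,0,0],[0,0,0]],[[0,0,0],[0,0,0]],[[0,0,0],[0,0,0]],[[0,0,0],[0,0,0]],[[0,0,0],[0,0,0]]]' 0 50
```

```text
time_s: 4.8
position: [0.4363, -0.233, 0.0047]
tcp_rot: [0.503, 0.864, 0.0, -0.0]
wrist_force: [0.5, -0.1, 0.0]
finger_gap: 1.002
grip_force: 0.0
time_s: 5.8
position: [0.4364, -0.2331, 0.0049]
tcp_rot: [0.503, 0.864, -0.0, -0.0]
wrist_force: [-0.2, -0.7, -0.8]
finger_gap: 0.366
grip_force: 50.0
```

```bash
python3 -m pendant '[[[0,0,-0.1],[0,0,0]],[[0,0,-0.3],[0,0,0]],[[0,0,-0.4],[0,0,0]],[[0,0,-0.4],[0,0,0]],[[0.1,0.3,-0.4],[0,0,0]],[[0.15,0.4,-0.4],[0,0,0]],[[0.15,0.4,-0.07],[0,0,0]],[[0.15,0.39,0],[0,0,0]],[[0,0,0],[0,0,0]],[[0,0,0],[0,0,0]],[[0,0,0],[0,0,0]]]' 
python3 - <<'E'
from h import *
w=ctrl.camera_info("wrist");o=ctrl.observe();p,d=ctrl.grab_frame("wrist");np.savez("w2.npz",d=d,**{k:np.array(v) for k,v in w.items()});cv2.imwrite("pics/w2.png",p)
print(o["time_s"],o["wrist_force"],o["position"])
E
```

```text
time_s: 7.18
position: [0.5126, -0.1426, 0.1601]
tcp_rot: [0.503, 0.864, -0.0, -0.0]
wrist_force: [-0.7, -0.3, -1.4]
finger_gap: 0.365
grip_force: 50.0
7.175 [-0.74813859 -0.33719446 -1.44992102] [ 0.51264277 -0.14261919  0.16014547]
```

View pics/w2.png

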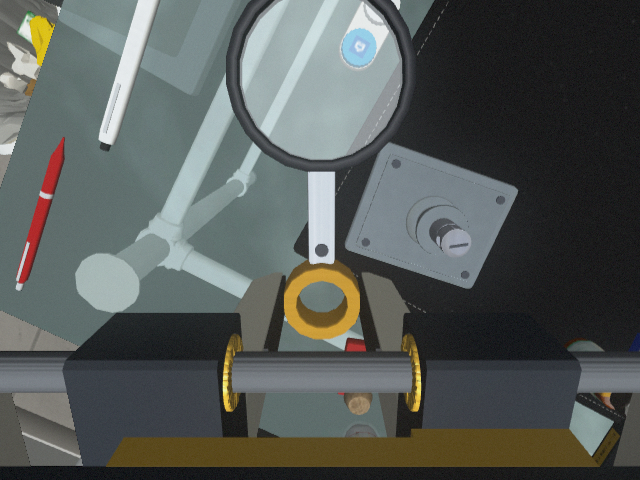

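The arm is held level, with the hub at (322,300). The spindle top is at (457,239) with its slot nearly horizontal in the picture, and the base plate and shoulder are also clear.

```bash
python3 - <<'E'
from h import *
from scipy.optimize import least_squares
p=cv2.imread("pics/w2.png");z=np.load("w2.npz");w={k:z[k] for k in z.files if k!="d"};d=z["d"]
P=cloud(w,d)
b=(slice(150,290),slice(350,520))
Z=P[...,2]
for n,s in (("top",(slice(232,247),slice(450,465))),("base",(slice(180,200),slice(400,480))),("shoulder",(slice(205,216),slice(425,440))),("pad",(slice(60,120),slice(480,600)))):
    print(n,np.median(P[s][...,2]))
zt=np.median(P[232:247,450:465][...,2])
m=np.zeros((480,640),np.uint8);m[(np.abs(Z-zt)<.006)]=1;m[:220]=0;m[265:]=0;m[:,:425]=0;m[:,490:]=0
k=m>0;print("spindle top pts",k.sum(),P[k].mean(0), np.ptp(P[k],0))
# hub ring
h=cv2.cvtColor(p,cv2.COLOR_BGR2HSV);mm=((h[...,0]>10)&(h[...,0]<30)&(h[...,1]>120)&(d>0));mm[:250]=0;mm[345:]=0;mm[:,:270]=0;mm[:,375:]=0
print("hub z pct",np.percentile(Z[mm],[10,50,90]));zh=np.percentile(Z[mm],60)
k=mm&(abs(Z-zh)<.003)
u=k.astype(np.uint8);cs,_=cv2.findContours(u,cv2.RETR_EXTERNAL,cv2.CHAIN_APPROX_NONE);c=max(cs,key=cv2.contourArea)[:,0]
Q=np.array([world(w,None,a,bb,zh)[:2] for a,bb in c]);A=np.c_[2*Q,np.ones(len(Q))];s=np.linalg.lstsq(A,(Q**2).sum(1),rcond=None)[0];print("hub",s[:2],np.sqrt(s[2]+s[:2]@s[:2]),"mean",P[k].mean(0))
big=cv2.resize(p[195:275,410:490],None,fx=7,fy=7,interpolation=cv2.INTER_CUBIC);cv2.imwrite("pics/w2c.png",big)
E
```

```text
top 0.0858423786325404
base 0.022824824848184655
shoulder 0.050860894629934206
pad 0.005134062670950096
spindle top pts 687 [ 0.58982955 -0.09847358  0.0847134 ] [0.01996858 0.01963273 0.00840284]
hub z pct [0.16115825 0.16986579 0.17093965]
hub [ 0.51343105 -0.14294594] 0.017478011702211683 mean [ 0.51325351 -0.14268815  0.17006869]
```

View pics/w2c.png

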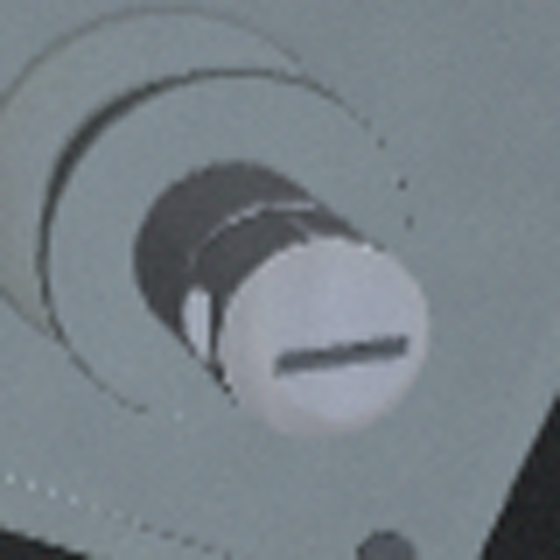

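The crop shows the spindle top disc centred at about (325,337), with the slot running from (275,366) to (408,347) and centred at (341,356). The bright spot on the spindle's side at (197,320) may be the cross hole's mouth.

```bash
python3 - <<'E'
from h import *
z=np.load("w2.npz");w={k:z[k] for k in z.files if k!="d"};d=z["d"]
f=lambda u,v,zz:world(w,None,410+(u+.5)/7-.5,195+(v+.5)/7-.5,zz)
a,b=f(275,366,.0855),f(408,347,.0855);print("slot",a,b,(a+b)/2,np.degrees(np.arctan2(*(b-a)[1::-1])))
print("disc at -4.5",f(325,337,.081)," bright",f(197,320,.07))
for q in ((0,0),):pass
c=[world(w,None,u,v,.0225) for u,v in ((388,143),(518,187),(472,289),(346,246))]
print(np.array(c).round(4));s=np.mean(c,0);print("base centre",s)
e=c[1]-c[0];print(np.linalg.norm(e[:2]),np.degrees(np.arctan2(e[1],e[0])));e=c[2]-c[1];print(np.linalg.norm(e[:2]),np.degrees(np.arctan2(e[1],e[0])))
g=(a+b)/2
o=ctrl.observe();moveto(o,[g[0]-.0008,g[1]+.0003,.110])
E
```

```text
slot [ 0.58728253 -0.10283735  0.0855    ] [ 0.59709318 -0.09512127  0.0855    ] [ 0.59218785 -0.09897931  0.0855    ] 38.185057920613566
disc at -4.5 [ 0.59187647 -0.09858588  0.081     ]  bright [ 0.58497313 -0.10446931  0.07      ]
[[ 0.5275 -0.0636  0.0225]
 [ 0.6359 -0.0415  0.0225]
 [ 0.6558 -0.1318  0.0225]
 [ 0.5417 -0.1517  0.0225]]
base centre [ 0.59023555 -0.09712884  0.0225    ]
0.11066928170425383 11.490907958631428
0.09244218362262785 -77.55086780468322
tcp [ 0.5127 -0.1426  0.1601] psi 119.54 shift units [-0.007  1.201  0.668] turn z units None
```

```bash
python3 -m pendant '[[[0,0.3,0],[0,0,0]],[[0,0.3,0],[0,0,0]],[[0,0.3,0],[0,0,0]],[[-0.007,0.3,0],[0,0,0]],[[0,0,0.3],[0,0,0]],[[0,0,0.3],[0,0,0]],[[0,0,0.2],[0,0,0]],[[0,0,0.08],[0,0,0]],[[0,0,0],[0,0,0]]]' 
python3 -m pendant '[[[0,0,0.05],[0,0,0]],[[0,0,0.05],[0,0,0]],[[0,0,0.05],[0,0,0]],[[0,0,0],[0,0,0]]]'
```

```text
time_s: 8.35
position: [0.5918, -0.0982, 0.0943]
tcp_rot: [0.503, 0.864, 0.0, 0.0]
wrist_force: [-0.1, -0.3, -1.8]
finger_gap: 0.367
grip_force: 50.0
time_s: 8.85
position: [0.5916, -0.098, 0.0826]
tcp_rot: [0.503, 0.864, -0.0, -0.0]
wrist_force: [-0.3, 0.9, -1.6]
finger_gap: 0.368
grip_force: 50.0
```

```bash
python3 -m pendant '[[[0,0,0.06],[0,0,0]],[[0,0,0.06],[0,0,0]],[[0,0,0.06],[0,0,0]],[[0,0,0.06],[0,0,0]],[[0,0,0.05],[0,0,0]],[[0,0,0],[0,0,0]]]' ; python3 -m pendant '[[[0,0,0.02],[0,0,0]],[[0,0,0.02],[0,0,0]],[[0,0,0],[0,0,0]]]'
```

```text
time_s: 9.6
position: [0.5916, -0.098, 0.0608]
tcp_rot: [0.503, 0.864, -0.0, -0.0]
wrist_force: [-1.3, 0.1, -2.6]
finger_gap: 0.362
grip_force: 50.0
time_s: 9.98
position: [0.5916, -0.098, 0.058]
tcp_rot: [0.503, 0.864, -0.0, -0.0]
wrist_force: [-2.2, -0.1, -2.3]
finger_gap: 0.364
grip_force: 50.0
```

```bash
python3 -m pendant '[[[0,0,0.015],[0,0,0]],[[0,0,0],[0,0,0]]]' ; python3 -m pendant '[[[0,0,0.015],[0,0,0]],[[0,0,0],[0,0,0]]]'
```

```text
time_s: 10.22
position: [0.5917, -0.098, 0.057]
tcp_rot: [0.503, 0.864, -0.0, -0.0]
wrist_force: [-2.4, 0.7, -0.7]
finger_gap: 0.369
grip_force: 50.0
time_s: 10.48
position: [0.5917, -0.098, 0.0569]
tcp_rot: [0.503, 0.864, -0.0, 0.0]
wrist_force: [-6.6, 1.8, 11.7]
finger_gap: 0.361
grip_force: 50.0
```

```bash
python3 -m pendant '[[[0,0,0],[0,0,0]],[[0,0,0],[0,0,0]],[[0,0,0],[0,0,0]],[[0,0,0],[0,0,0]],[[0,0,-0.3],[0,0,0]],[[0,0,-0.4],[0,0,0]],[[0,0,-0.4],[0,0,0]],[[-0.3,-0.3,-0.3],[0,0,0]],[[-0.3,-0.3,0],[0,0,0]],[[-0.0,-0.3,0],[0,0,0]],[[0,0,0],[0,0,0]],[[0,0,0],[0,0,0]]]' 0.8 50
python3 - <<'E'
from h import *
w=ctrl.camera_info("wrist");o=ctrl.observe();p,d=ctrl.grab_frame("wrist");np.savez("w3.npz",d=d,**{k:np.array(v) for k,v in w.items()});cv2.imwrite("pics/w3.png",p)
w=ctrl.camera_info("top");p,d=ctrl.grab_frame("top");cv2.imwrite("pics/top3.png",p)
E
```

```text
time_s: 11.98
position: [0.5558, -0.1701, 0.161]
tcp_rot: [0.503, 0.864, 0.0, 0.0]
wrist_force: [-0.3, -0.7, -0.5]
finger_gap: 0.798
grip_force: 0.0
```

View pics/w3.png

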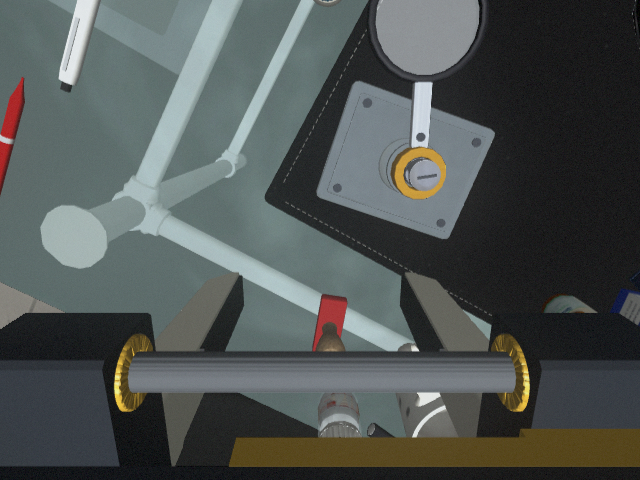

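The hub now sits on the shoulder around the spindle at (424,174), with the lens arm level above the base. Next is the clip.

```bash
python3 -m pendant '[[[0.402,0.042,0.055],[0,0,0]],[[0.402,0.042,0.055],[0,0,0]],[[0.402,0.042,0.055],[0,0,0]],[[0.402,0.042,0.055],[0,0,0]],[[0.402,0.042,0.055],[0,0,0]],[[0.402,0.042,0.055],[0,0,0]],[[0.402,0.042,0.055],[0,0,0]],[[0.402,0.042,0.055],[0,0,0]],[[0.402,0.042,0.055],[0,0,0]],[[0.402,0.042,0.055],[0,0,0]],[[0,0,0],[0,0,0.906]],[[0,0,0],[0,0,0.906]],[[0,0,0],[0,0,0.906]],[[0,0,0],[0,0,0.906]],[[0,0,0],[0,0,0.906]],[[0,0,0],[0,0,0.906]],[[0,0,0],[0,0,0.906]],[[0,0,0],[0,0,0]],[[0,0,0],[0,0,0]]]' 0.45 50
python3 - <<'E'
from h import *
w=ctrl.camera_info("wrist");o=ctrl.observe();p,d=ctrl.grab_frame("wrist");np.savez("w4.npz",d=d,**{k:np.array(v) for k,v in w.items()});cv2.imwrite("pics/w4.png",p)
E
```

```text
time_s: 14.45
position: [0.4338, 0.1075, 0.1196]
tcp_rot: [0.842, 0.539, 0.0, 0.0]
wrist_force: [0.3, 0.2, -0.6]
finger_gap: 0.454
grip_force: 0.0
```

View pics/w4.png

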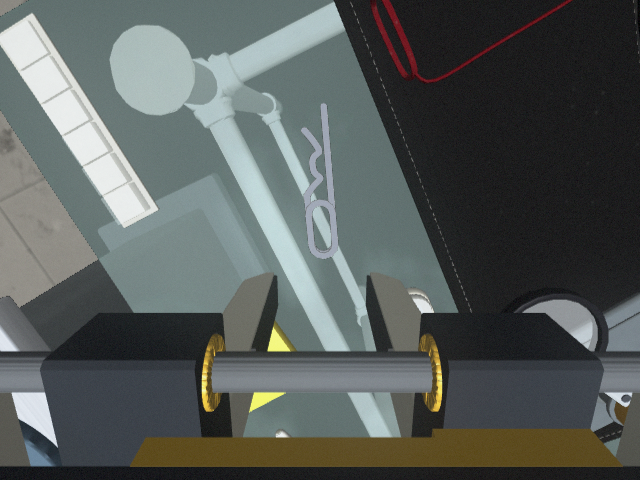

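The clip has its straight leg running from the tip at (324,104) down the right side, the loop at (308–337, 200–257), and the sprung leg on the left of the picture.

```bash
python3 - <<'E'
from h import *
p=cv2.imread("pics/w4.png").astype(int);z=np.load("w4.npz");w={k:z[k] for k in z.files if k!="d"}
o=ctrl.observe()
s=p[...,2]-p[...,1]  # clip: R close to G; table greenish
roi=np.zeros(s.shape,bool);roi[95:265,295:345]=1
g=p.sum(2)
m=roi&(s>-6)&(g>330)
n,l,st,ce=cv2.connectedComponentsWithStats(m.astype(np.uint8),connectivity=8)
print([(tuple(st[i])) for i in range(1,n) if st[i,4]>30])
i=1+np.argmax(st[1:,4]);m=l==i
# straight leg: rightmost run rows 112..190
ctr=[]
for v in range(112,192,4):
    u=np.flatnonzero(m[v]);r=[u[-1]]
    for q in u[::-1][1:]:
        if q==r[-1]-1:r.append(q)
        else:break
    ctr.append((np.mean(r),v,len(r)))
C=np.array(ctr);print(C[::4])
W=np.array([world(w,None,a,b,.0025)[:2] for a,b,_ in C])
vx,vy,x0,y0=cv2.fitLine((W*1000).astype(np.float32),2,0,.01,.01).ravel();dr=np.array([vx,vy]);
if dr[1]<0:dr=-dr
vv,uu=np.nonzero(m);A=np.array([world(w,None,a,b,.0025)[:2] for a,b in zip(uu,vv)])
q=A-np.array([x0,y0])/1000;al=q@dr;ac=q@np.array([-dr[1],dr[0]])
tip=al.max();print("len",np.ptp(al),"across",ac.min(),ac.max(),"angle",np.degrees(np.arctan2(dr[1],dr[0])))
org=np.array([x0,y0])/1000+dr*(tip-.0425)
loop=org+dr*-.047+np.array([-dr[1],dr[0]])*.009
print("org",org,"loop",loop,"tip",org+dr*.0425)
# loop check at mid height: bounding across for al between -60..-36
k=(al>tip-.1025)&(al<tip-.0785);print("loop across at z2.5",ac[k].min(),ac[k].max())
moveto(o,[*loop,.0015],np.degrees(np.arctan2(dr[1],dr[0])))
E
```

```text
[]Traceback (most recent call last):
  File "<stdin>", line 14, in <module>
IndexError: index -1 is out of bounds for axis 0 with size 0
```

```bash
cat > clip.py <<'E'
from h import *
p=cv2.imread("pics/w4.png").astype(int);z=np.load("w4.npz");w={k:z[k] for k in z.files if k!="d"}
o=ctrl.observe()
print(p[120,318:334].tolist())
s=p[...,2]-p[...,1]
roi=np.zeros(s.shape,bool);roi[95:265,297:345]=1
m=roi&(s>-12)
n,l,st,ce=cv2.connectedComponentsWithStats(m.astype(np.uint8),connectivity=8)
print([(tuple(int(a) for a in st[i])) for i in range(1,n) if st[i,4]>30])
i=1+np.argmax(st[1:,4]);m=l==i
ctr=[]
for v in range(112,192,4):
    u=np.flatnonzero(m[v]);r=[u[-1]]
    for q in u[::-1][1:]:
        if q==r[-1]-1:r.append(q)
        else:break
    ctr.append((np.mean(r),v,len(r)))
C=np.array(ctr);print(C[::4])
W=np.array([world(w,None,a,b,.0025)[:2] for a,b,_ in C])
vx,vy,x0,y0=cv2.fitLine((W*1000).astype(np.float32),2,0,.01,.01).ravel();dr=np.array([vx,vy]);
if dr[1]<0:dr=-dr
vv,uu=np.nonzero(m);A=np.array([world(w,None,a,b,.0025)[:2] for a,b in zip(uu,vv)])
q=A-np.array([x0,y0])/1000;al=q@dr;ac=q@np.array([-dr[1],dr[0]])
tip=al.max();print("len",np.ptp(al),"across",ac.min(),ac.max(),"angle",np.degrees(np.arctan2(dr[1],dr[0])))
org=np.array([x0,y0])/1000+dr*(tip-.0425)
loop=org+dr*-.047+np.array([-dr[1],dr[0]])*.009
print("org",org,"loop",loop,"tip",org+dr*.0425)
k=(al>tip-.1025)&(al<tip-.0785);print("loop across at z2.5",ac[k].min(),ac[k].max())
moveto(o,[*loop,.0015],np.degrees(np.arctan2(dr[1],dr[0])))
E
python3 clip.py
```

```text
[[115, 119, 102], [114, 117, 101], [114, 116, 101], [126, 122, 116], [181, 165, 160], [179, 168, 159], [182, 168, 162], [184, 170, 162], [179, 165, 157], [178, 165, 160], [102, 103, 91], [115, 117, 98], [117, 118, 100], [116, 117, 98], [113, 116, 95], [115, 117, 101]]
[(301, 103, 38, 156, 2351)]
[[324. 112.   7.]
 [325. 128.   7.]
 [326. 144.   7.]
 [327. 160.   7.]
 [329. 176.   7.]]
len 0.11498786200036941 across -0.0028389921039308637 0.020934956755545815 angle 70.46346
org [0.45783138 0.14905089] loop [0.43363235 0.10776642] tip [0.47204371 0.1891041 ]
loop across at z2.5 -0.002725460991653228 0.020934956755545815
tcp [0.4338 0.1075 0.1196] psi 65.25 shift units [ 0.003 -0.004  1.575] turn z units -0.607
```

```bash
python3 -m pendant '[[[0,0,0.3],[0,0,-0.607]],[[0,0,0.4],[0,0,0]],[[0,0,0.4],[0,0,0]],[[0,0,0.3],[0,0,0]],[[0,0,0.12],[0,0,0]],[[0,0,0.05],[0,0,0]],[[0,0,0],[0,0,0]]]' 
python3 -m pendant '[[[0,0,0],[0,0,0]],[[0,0,0],[0,0,0]],[[0,0,0],[0,0,0]],[[0,0,0],[0,0,0]],[[0,0,0],[0,0,0]],[[0,0,0],[0,0,0]]]' 0 40
```

```text
time_s: 15.38
position: [0.434, 0.1073, 0.0023]
tcp_rot: [0.818, 0.576, 0.0, 0.0]
wrist_force: [0.1, 0.1, 0.0]
finger_gap: 0.453
grip_force: 0.0
time_s: 16.12
position: [0.434, 0.1073, 0.0022]
tcp_rot: [0.818, 0.576, 0.0, 0.0]
wrist_force: [-1.5, -1.0, 5.5]
finger_gap: 0.237
grip_force: 40.0
```

```bash
python3 -m pendant '[[[0,0,-0.2],[0,0,0]],[[0,0,-0.4],[0,0,0]],[[0,0,-0.4],[0,0,0]],[[0,0,-0.4],[0,0,0]],[[-0.311,0.2,-0.37],[0,0,0]],[[-0.311,0.2,0],[0,0,0]],[[-0.311,0.2,0],[0,0,0]],[[-0.311,0.2,0],[0,0,0]],[[-0.311,0.2,0],[0,0,0]],[[-0.311,0.2,0],[0,0,0]],[[-0.311,0.2,0],[0,0,0]],[[-0.311,0.2,0],[0,0,0]],[[-0.311,0.2,0],[0,0,0]],[[-0.311,0.2,0],[0,0,0]],[[0,0,0],[0,0,0.747]],[[0,0,0],[0,0,0.747]],[[0,0,0],[0,0,0.747]],[[0,0,0],[0,0,0.747]],[[0,0,0],[0,0,0.747]],[[0,0,0],[0,0,0]]]' 
python3 -m pendant '[[[0,0,0],[0,0,0]],[[0,0,0],[0,0,0]]]'
python3 - <<'E'
from h import *
w=ctrl.camera_info("wrist");o=ctrl.observe();p,d=ctrl.grab_frame("wrist");np.savez("w5.npz",d=d,**{k:np.array(v) for k,v in w.items()});cv2.imwrite("pics/w5.png",p)
moveto(o,[.4964,-.1625,.135],38.2)
E
```

```text
time_s: 18.62
position: [0.4963, -0.1629, 0.1353]
tcp_rot: [0.945, 0.328, 0.0, 0.0]
wrist_force: [0.1, 0.7, 0.5]
finger_gap: 0.235
grip_force: 40.0
time_s: 18.88
position: [0.4963, -0.1629, 0.1348]
tcp_rot: [0.945, 0.328, 0.0, 0.0]
wrist_force: [-0.5, -0.1, -0.7]
finger_gap: 0.231
grip_force: 40.0
tcp [ 0.4963 -0.1629  0.1348] psi 38.28 shift units [ 0.004 -0.003 -0.002] turn z units 0.01
```

View pics/w5.png

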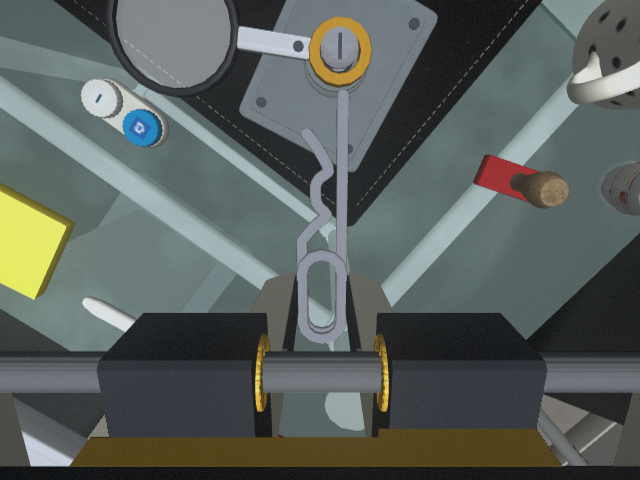

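The clip is held straight, with its leg from the tip at (343,92) down to about (342,250). The spindle top with its slot at (340,44) is directly ahead, and the slot is nearly in line with the leg.

```bash
python3 - <<'E'
from h import *
im=cv2.imread("pics/w5.png");p=im.astype(int);z=np.load("w5.npz");w={k:z[k] for k in z.files if k!="d"};d=z["d"]
o=ctrl.observe();T=R.from_quat(o["tcp_rot"]).as_matrix();loc=lambda P:(np.asarray(P)-o["position"])@T
P=cloud(w,d)
# leg
s=p[...,0]-p[...,1]
ctr=[]
for v in range(100,245,6):
    row=(s[v,330:356]>8); u=np.flatnonzero(row)+330
    if len(u):ctr.append((u.mean(),v,len(u),d[v,int(u.mean())]))
C=np.array(ctr);print(C[::4])
L=np.array([loc(world(w,None,a,b,o["position"][2]+.0003)) for a,b,_,_ in C]);f=np.polyfit(L[:,0],L[:,1],1);print("leg y at x=.047,.09:",np.polyval(f,.047),np.polyval(f,.09),"slope deg",np.degrees(f[0]))
D=np.array([loc(P[int(b),int(a)]) for a,b,_,_ in C]);print("leg depth z(tool)",np.median(D[:,2]),"fit",np.polyfit(D[:,0],D[:,2],1))
col=s[80:110,338:349];print("tip rows",[(80+i,int((r>8).sum())) for i,r in enumerate(col)][:20:2])
g=cv2.cvtColor(im,cv2.COLOR_BGR2GRAY)
r=g[25:66,322:360].astype(float)
blk=(r<r[8:32,10:28].mean()-40);blk[:4]=0
n,l,st,ce=cv2.connectedComponentsWithStats(blk.astype(np.uint8));print([(st[i].tolist(),ce[i]+[322,25]) for i in range(1,n) if st[i,4]>8])
cv2.imwrite("pics/w5c.png",cv2.resize(im[10:100,295:385],None,fx=6.5,fy=6.5,interpolation=2))
zz=P[...,2];print("hubtop z",np.median(zz[46:52,314:320]),"top z",np.median(zz[38:50,330:336]))
E
```

```text
[[3.42500000e+02 1.00000000e+02 1.00000000e+01 1.55466333e-01]
 [3.43636364e+02 1.24000000e+02 1.10000000e+01 1.57459855e-01]
 [3.43090909e+02 1.48000000e+02 1.10000000e+01 1.59237698e-01]
 [3.39250000e+02 1.72000000e+02 1.20000000e+01 1.63526043e-01]
 [3.42000000e+02 1.96000000e+02 9.00000000e+00 1.65505990e-01]
 [3.41000000e+02 2.20000000e+02 9.00000000e+00 1.67592987e-01]
 [3.41000000e+02 2.44000000e+02 9.00000000e+00 1.71258256e-01]]
leg y at x=.047,.09: 0.008102594755169236 0.008021721029673686 slope deg -0.10776100335801277
leg depth z(tool) -0.0019494587857803657 fit [-0.00072159 -0.00185846]
tip rows [(80, 0), (82, 0), (84, 0), (86, 0), (88, 0), (90, 2), (92, 8), (94, 9), (96, 10), (98, 10)]
[([16, 8, 4, 26, 72], array([339.70833333,  44.27777778])), ([35, 19, 3, 18, 28], array([358.42857143,  53.57142857])), ([0, 32, 8, 9, 25], array([324.56,  62.16]))]
hubtop z 0.06724391883505815 top z 0.0863752853812644
```

View pics/w5c.png

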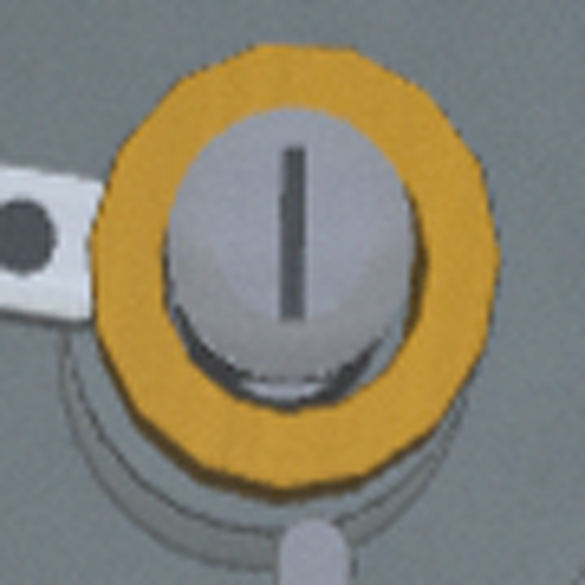

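The crop shows the slot from (293,148) to (291,320), the hub ring seated evenly round the spindle, and the clip's tip at (315,525), slightly right of the slot.

```bash
python3 - <<'E'
from h import *
im=cv2.imread("pics/w5.png");p=im.astype(int);z=np.load("w5.npz");w={k:z[k] for k in z.files if k!="d"}
o=ctrl.observe();T=R.from_quat(o["tcp_rot"]).as_matrix();loc=lambda P:(np.asarray(P)-o["position"])@T
s=p[...,0]-p[...,1]
X=[]
for v in list(range(98,118,2))+list(range(150,240,4)):
    u=np.flatnonzero(s[v,334:352]>8)+334
    r=[u[-1]]
    for q in u[::-1][1:]:
        if q==r[-1]-1:r.append(q)
        else:break
    if len(r)<12: X.append((*loc(world(w,None,np.mean(r),v,o["position"][2]-.0005)),len(r)))
X=np.array(X);f=np.polyfit(X[:,0],X[:,1],1);rs=X[:,1]-np.polyval(f,X[:,0]);k=abs(rs)<.0005;f=np.polyfit(X[k,0],X[k,1],1)
print(len(X),k.sum(),X[::4,:2].round(4).tolist(),"at .047,.09",np.polyval(f,[.047,.09]),np.degrees(f[0]))
F=lambda u,v,zz:loc(world(w,None,295+(u+.5)/6.5-.5,10+(v+.5)/6.5-.5,zz))
a,b=F(293,148,.0863),F(291.5,320,.0863);print("slot",a,b,(a+b)/2,np.degrees(np.arctan2((a-b)[1],(a-b)[0])))
print("disc",F(291,245,.0818),"hub",F(295,268,.0672),"tip",F(315,522,o["position"][2]-.0005), T@((a+b)/2)+o["position"])
E
```

```text
33 19 [[0.0866, 0.008], [0.0835, 0.0083], [0.0803, 0.0116], [0.0623, 0.0112], [0.0555, 0.0083], [0.0485, 0.0084], [0.0413, 0.0085], [0.034, 0.0083], [0.0265, 0.0082]] at .047,.09 [0.00826921 0.00829072] 0.028672650891534732
slot [0.12070221 0.00860158 0.04842761] [0.10836548 0.00863822 0.04842805] [0.11453384 0.0086199  0.04842783] -0.17020080666158505
disc [0.11456694 0.00872238 0.05292783] hub [0.115257   0.00970793 0.06752777] tip [0.08971129 0.00819964 0.00049661] [ 0.59157811 -0.09871418  0.0863    ]
```

```bash
python3 -m pendant '[[[0,0.005,0.2],[0,0,0]],[[0,0,0.25],[0,0,0]],[[0,0,0.2],[0,0,0]],[[0,0,0.1],[0,0,0]],[[0,0,0.05],[0,0,0]],[[0,0,0],[0,0,0]],[[0,0,0],[0,0,0]]]'
python3 -c "
from h import *
o=ctrl.observe();t=np.array([.5916-.0675*np.cos(.668),-.0987-.0675*np.sin(.668)])
M=R.from_quat(o['tcp_rot']).as_matrix()
tgt=np.array([.59158,-.09871,.0748]);print('hole rel tool',(M.T@(tgt-o['position'])).round(4),o['position'].round(4),o['wrist_force'].round(2))"
```

```text
time_s: 19.8
position: [0.4969, -0.1633, 0.0751]
tcp_rot: [0.945, 0.327, 0.0, 0.0]
wrist_force: [-0.3, -0.6, 0.2]
finger_gap: 0.233
grip_force: 40.0
hole rel tool [0.1144 0.0078 0.0003] [ 0.4969 -0.1633  0.0751] [-0.31 -0.63  0.19]
```

```bash
python3 -m pendant '[[[0.08,-0.005,0.003],[0,0,0]],[[0.08,0,0],[0,0,0]],[[0.03,0,0],[0,0,0]],[[0,0,0],[0,0,0]]]'
python3 -m pendant '[[[0.03,0,0],[0,0,0]],[[0.03,0,0],[0,0,0]],[[0,0,0],[0,0,0]]]'
python3 -c "
from h import *
o=ctrl.observe()
M=R.from_quat(o['tcp_rot']).as_matrix()
tgt=np.array([.59158,-.09871,.0748]);print('hole rel tool',(M.T@(tgt-o['position'])).round(4),'F tool',(M.T@o['wrist_force']).round(2))"
```

```text
time_s: 20.3
position: [0.5077, -0.1539, 0.0744]
tcp_rot: [0.945, 0.327, -0.0, -0.0]
wrist_force: [-0.2, -0.9, 0.3]
finger_gap: 0.238
grip_force: 40.0
time_s: 20.68
position: [0.5112, -0.1512, 0.0744]
tcp_rot: [0.945, 0.327, 0.0, 0.0]
wrist_force: [-0.9, 0.3, 0.2]
finger_gap: 0.236
grip_force: 40.0
hole rel tool [ 0.0957  0.0085 -0.0004] F tool [-0.48 -0.81 -0.18]
```

```bash
cat > f.py <<'E'
from h import *
o=ctrl.observe()
M=R.from_quat(o['tcp_rot']).as_matrix()
tgt=np.array([.59158,-.09871,.0748]);print('hole rel tool',(M.T@(tgt-o['position'])).round(4),'F tool',(M.T@o['wrist_force']).round(2))
E
python3 -m pendant '[[[0.04,0,-0.003],[0,0,0]],[[0.04,0,0],[0,0,0]],[[0.04,0,0],[0,0,0]],[[0,0,0],[0,0,0]]]'; python3 f.py
python3 -m pendant '[[[0.04,0,0],[0,0,0]],[[0.04,0,0],[0,0,0]],[[0.04,0,0],[0,0,0]],[[0,0,0],[0,0,0]]]';python3 f.py
```

```text
time_s: 21.18
position: [0.5183, -0.1456, 0.0746]
tcp_rot: [0.945, 0.327, 0.0, 0.0]
wrist_force: [-0.2, -0.3, -0.7]
finger_gap: 0.238
grip_force: 40.0
hole rel tool [ 0.0865  0.0085 -0.0002] F tool [-0.32  0.08  0.67]
time_s: 21.68
position: [0.5254, -0.14, 0.0746]
tcp_rot: [0.945, 0.327, -0.0, -0.0]
wrist_force: [-0.3, -0.2, -0.7]
finger_gap: 0.234
grip_force: 40.0
hole rel tool [ 0.0776  0.0085 -0.0002] F tool [-0.36  0.03  0.74]
```

```bash

python3 -m pendant '[[[0.03,0,0],[0,0,0]],[[0.03,0,0],[0,0,0]],[[0.03,0,0],[0,0,0]],[[0,0,0],[0,0,0]]]' >/dev/null;python3 f.py
python3 -m pendant '[[[0.03,0,0],[0,0,0]],[[0.03,0,0],[0,0,0]],[[0,0,0],[0,0,0]]]'>/dev/null;python3 f.py
python3 -m pendant '[[[0.03,0,0],[0,0,0]],[[0.03,0,0],[0,0,0]],[[0,0,0],[0,0,0]]]';python3 f.py
```

```text
hole rel tool [ 0.071   0.0088 -0.0004] F tool [-0.54 -1.8   0.68]
hole rel tool [ 0.067   0.009  -0.0006] F tool [-4.64 -2.48  0.53]
time_s: 22.92
position: [0.5373, -0.1301, 0.0744]
tcp_rot: [0.945, 0.327, -0.0, -0.0]
wrist_force: [-2.7, 2.2, -0.5]
finger_gap: 0.233
grip_force: 40.1
hole rel tool [ 0.0621  0.0089 -0.0004] F tool [-0.76 -3.37  0.53]
```

```bash

python3 -m pendant '[[[0.03,0,0],[0,0,0]],[[0.03,0,0],[0,0,0]],[[0,0,0],[0,0,0]]]' >/dev/null;python3 f.py
python3 -m pendant '[[[0.03,0,0],[0,0,0]],[[0.02,0,0],[0,0,0]],[[0,0,0],[0,0,0]]]'>/dev/null;python3 f.py
python3 -m pendant '[[[0.015,0,0],[0,0,0]],[[0.015,0,0],[0,0,0]],[[0,0,0],[0,0,0]]]'|tail -2;python3 f.py
```

```text
hole rel tool [ 0.057   0.0086 -0.0001] F tool [ 1.81 -5.15  1.18]
hole rel tool [0.0529 0.0083 0.0001] F tool [ 4.12 -4.91  0.72]
finger_gap: 0.236
grip_force: 40.2
hole rel tool [0.0507 0.0082 0.0002] F tool [ 4.34 -4.21  0.78]
```

```bash

python3 -m pendant '[[[0.015,0,0],[0,0,0]],[[0,0,0],[0,0,0]]]' >/dev/null;python3 f.py
python3 -m pendant '[[[0.015,0,0],[0,0,0]],[[0,0,0],[0,0,0]]]'>/dev/null;python3 f.py
python3 -m pendant '[[[0.01,0,0],[0,0,0]],[[0,0,0],[0,0,0]]]'>/dev/null;python3 f.py
```

```text
hole rel tool [0.0497 0.0082 0.0002] F tool [ 2.25 -4.16  0.82]
hole rel tool [0.0487 0.0081 0.0001] F tool [ 3.79 -3.73  0.37]
hole rel tool [ 0.0483  0.0083 -0.    ] F tool [ 3.63 -2.83  0.41]
```

```bash

python3 -m pendant '[[[0.01,0,0],[0,0,0]],[[0,0,0],[0,0,0]]]' >/dev/null;python3 f.py
python3 -m pendant '[[[0.008,0,0],[0,0,0]],[[0,0,0],[0,0,0]]]'>/dev/null;python3 f.py
```

```text
hole rel tool [ 0.0478  0.0084 -0.0002] F tool [ 1.92 -3.34  0.  ]
hole rel tool [ 0.0474  0.0086 -0.0003] F tool [-0.26 -3.91  0.05]
```

```bash

python3 -m pendant '[[[0.008,0,0],[0,0,0]],[[0,0,0],[0,0,0]]]'>/dev/null;python3 f.py
```

```text
hole rel tool [ 0.0469  0.0087 -0.0004] F tool [-1.63 -5.55  0.31]
```

```bash

python3 -m pendant '[[[0.006,0,0],[0,0,0]],[[0,0,0],[0,0,0]]]'>/dev/null;python3 f.py
python3 -m pendant '[[[0,0,0],[0,0,0]],[[0,0,0],[0,0,0]],[[0,0,0],[0,0,0]],[[0,0,0],[0,0,0]]]' 0.4 | tail -3; python3 f.py
```

```text
hole rel tool [ 0.0468  0.0088 -0.0005] F tool [-3.92 -3.84 -0.02]
wrist_force: [-0.6, 0.3, -0.0]
finger_gap: 0.401
grip_force: 0.0
hole rel tool [ 0.046   0.0082 -0.    ] F tool [-0.32 -0.59  0.02]
```

```bash

python3 -m pendant '[[[0,0,-0.1],[0,0,0]],[[0,0,-0.25],[0,0,0]],[[0,0,-0.4],[0,0,0]],[[0,0,-0.4],[0,0,0]],[[-0.3,0,-0.1],[0,0,0]],[[-0.3,0,0],[0,0,0]],[[0,0,0],[0,0,0]],[[0,0,0],[0,0,0]]]' | tail -3
python3 - <<'E'
from h import *
w=ctrl.camera_info("wrist");p,d=ctrl.grab_frame("wrist");np.savez("w6.npz",d=d,**{k:np.array(v) for k,v in w.items()});cv2.imwrite("pics/w6.png",p)
E
```

```text
wrist_force: [0.7, 0.6, -0.1]
finger_gap: 0.404
grip_force: 0.0
```

View pics/w6.png

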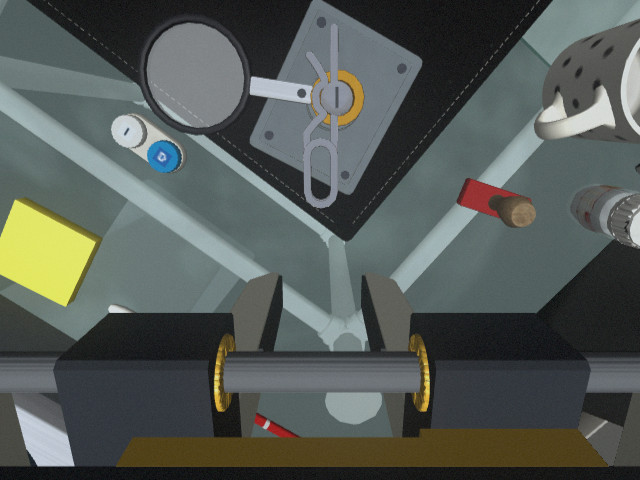

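The clip is through the spindle, with its tip at (334,26), the loop end at (320,207) and the sprung leg wrapped round the spindle at (335,97). The case and stamp have not moved. I'll check the clip's position and level numerically.

```bash
python3 - <<'E'
from h import *
z=np.load("w6.npz");w={k:z[k] for k in z.files if k!="d"};d=z["d"];P=cloud(w,d)
c=np.array([.59158,-.09871])
t=world(w,None,334,25,.0748);e=world(w,None,320,208,.0775);s=world(w,None,337,97,.0863)
print("spindle",s,"tip dist",np.linalg.norm(t[:2]-s[:2]),np.linalg.norm(t[:2]-c),"loop end dist",np.linalg.norm(e[:2]-s[:2]))
for u,v in ((334,35),(334,50),(335,65),(307,165),(334,165),(308,185),(333,185),(320,204)):print(u,v,P[v-1:v+2,u-1:u+2,2].max().round(4))
print(ctrl.observe()["time_s"])
E
```

```text
spindle [ 0.59185866 -0.09888615  0.0863    ] tip dist 0.042098131641341636 0.04219597475291779 loop end dist 0.07192848341911119
334 35 0.0785
334 50 0.0782
335 65 0.078
307 165 0.0809
334 165 0.0821
308 185 0.0809
333 185 0.081
320 204 0.0805
27.35
```

```bash
python3 -c "
from cell import ctrl
print(ctrl.job_done())"
```

```text
the job is handed in; nothing more can be done
None
```

The magnifier is back together and handed in. The hub sits on the shoulder and the clip is snapped home through the cross hole, about 0.5 mm from its ideal position and level. Pushes felt at the wrist stayed under 7 N, the lens case and stamp hadn't moved in the last picture, the spectacles weren't rechecked but the arm never went near them, and it took about 27 s of the 67 s; no verdict was returned.

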